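Swing the bench magnifier over the electrode cell

TASK

Swing the bench magnifier round on its stiff arm so that the lens is centred over the electrode cell, the small lidded glass with a side port and metal pins in its lid, and leave it standing there. Do not push or knock over the cell or the plain lidded jar that looks much like it.

Things in the scene. Friction and masses are not known exactly. Their poses are not given: they have to be found in the camera images.
- grip_mid (a point): The magnifier's handle: a black upright round post, 16 mm in diameter, at the arm's outer end, beyond the lens. This point is on its axis, 192 mm above the bench; the post stands clear from 160 to 212 mm above the bench (the lens rim beside it tops out at 156 mm). x points level from the handle to the pole, whose vertical axis is 220 mm away; z up.
- magnifier (a joint): Turn of the level magnifier arm about the steel pole (250 mm tall) of a heavy fixed stand. Stiff: about 2.5 N at the handle swings it; it stays where left. Grows anticlockwise seen from above, 0 with the handle about on the robot's side of the pole; range -1.45 to 1.3 rad. It starts at 0.76 to 1.05; all the vessels lie clockwise from there, before the stop.
- lens_mid (a point): Centre of the magnifier's round clear lens (black rim, 104 mm across), level, 150 mm above the bench, on the line from pole to handle: 170 mm from the pole's axis, 50 mm short of the handle. Same axes as the handle's point.
- cell_mid (a point): The electrode cell: loose glass, 50 mm in diameter, white lid, a side port reaching 44 mm from its axis, three metal pins in the lid; 84 mm tall, 106 with pins. Upright on a 4 mm cork mat, its axis about 170 mm (within 5) from the pole. Point: on its axis, 42 mm above its foot; x to the port, z up. Cell, plain jar and open beaker stand on three such mats round the pole, in any order.
- jar_mid (a point): The plain jar, a bystander: the same glass and white lid as the cell (50 mm in diameter, 84 mm tall) but no side port and no pins. Loose, upright on another cork mat. This point is on its axis, 42 mm above its foot; z up.
There are look-alikes about, which are no part of the job. What is shaped like the part that bears cell_mid but purple or red is not meant.

How it is judged (in metres and radians):
At the end, for the whole second after the job is handed in: The lens's centre is within 15 mm, seen from above, of the electrode cell's axis and stays there after the handle is let go; the cell is upright (within 10 degrees), and the cell and the plain jar are within 20 mm of where they started (horizontal distance between lens_mid and cell_mid below 0.015 m and angle between cell_mid's own z axis and vertical below 0.17 rad and distance of each of cell_mid, jar_mid from where it was at the start of the episode below 0.02 m); the robot touches nothing.
It fails at once if the electrode cell is pushed or knocked (moved more than 20 mm) (distance of cell_mid from where it was at the start of the episode above 0.02 m).
It fails at once if the plain jar is pushed or knocked (moved more than 20 mm) (distance of jar_mid from where it was at the start of the episode above 0.02 m).
It also fails if it takes over 40 s, if anything falls off the work surface, if the arm or the gripper's body presses on something with over 40 N, if the wrist force passes 120 N, or if a joint passes its speed limit or range.

ROBOT

A 6-joint arm with a two-finger parallel gripper is mounted at the origin on the work surface. World frame = base frame: x ahead of the robot, y to its left, z up, the work surface at z = 0. Lengths are in m, angles in degrees, forces in N, time in s.
With the tool pointing down it reaches from about 0.3 to 0.775 m from the base axis. Payload 14.6 kg.
Tool frame: the origin (TCP) lies between the finger pads; the fingertips stand 11 mm ahead of it and the grasp point (between the pads) lies 8 mm behind it; y points along the fingers, x is the direction in which the jaws open and shut, and the axes are right-handed (so a half turn about y gives the same grasp; the last joint's range is limited). The gripper opens to 94 mm and grips with 3 to 60 N. Pads are 16 mm wide; open, the fingers measure 119 mm over their backs; the gripper's body (75 mm by 177 mm) begins 78 mm behind the grasp point.
Start: joints at [-77.212, 17.183, 87.147, -0, 75.671, -3.816], TCP at [0.157, -0.527, 0.216] pointing down, gripper open.
Joint ranges: [-173.82, 173.82], [-45.26, 126.66], [13.44, 144.39], [-59.66, 239.66], [0, 175.72], [-146.38, 146.38]. Speed limits (degrees/s): [127.2, 127.2, 147.25, 180, 180, 180].

INTERFACE

Orientations are given as [roll, pitch, yaw] about the fixed x, y, z axes, in that order (R = Rz(yaw) Ry(pitch) Rx(roll)).
In Python, from station import ctrl gives the robot as it stands.
- The arm moves only by the tool send_rows, never from a script. Its arguments are lists of equal length, an entry for each row: "travel": the shift along the world's x, y, z in mm, a list of three; "twist": the turn, a rotation vector about the world's x, y, z in rad, a list of three; "claw": the finger opening in mm, from 0 to 94. A call has 1 to 20 rows; each row is the pose to reach, as a shift and turn from the pose measured when the call began; what a row does not reach only later rows make up. A row lasts 1/8 s, in which the tool goes at most 62.5 mm and 10.7 degrees, less where a joint would pass 70% of its speed; a pose out of reach is approached as far as the arm can. A call with a gripper value outside its range is refused whole. The fingers move at their own pace and stop on an object; "squeeze" is the grip in N (left out, the last holds). Time passes only in rows, so rows that repeat a pose let the fingers close. It gives the time, the measured TCP pose, the force and the opening at its end, in the units of the state.
- ctrl.state(): the state, without advancing time (a new reading comes with each control period).
- ctrl.grab_frame(name): name is "scene" or "top" or "wrist"; returns the picture (384x512x3 uint8, red, green, blue); there is no depth.
- ctrl.calibration(name): a dict with "fx", "fy", "cx", "cy" (pixels), "R" (3x3) and "t" (3): a world point X has camera coordinates R X + t; the wrist camera has in their place "T_tool_cam" (4x4, takes a point from camera to tool coordinates, whose origin is the TCP and whose axes are the tool frame's). Camera axes: x right, y down, z forward; pixel columns grow to the right and rows downward; lengths in m; the calibration is good to about 2 mm. A picture is of the moment at which its call begins: read the wrist's pose just before it. calibration takes no time and is no camera call.
- ctrl.job_done(): hands the job in, once; it reports no verdict.
The state is a dict: "t": time; "q": joint angles; "dq": joint speeds; "joint_torque": joint torques, N m; "tcp_pos": TCP position; "eef_rot": TCP orientation; "contact_force": force on the tool from outside, world axes, zero at the start; "torque": the same for the moment, N m; "opening": finger opening in m.
Only numpy, scipy, OpenCV 4.12 (cv2) and the standard library are available. Lean on these libraries where they do the work, as an engineer would, in place of code of your own. Each camera call takes 0.05 s, during which the arm holds its last target.

## Working session

There is one attempt and no reset: what is moved stays moved. The work goes in short steps, Python scripts to look and compute and a tool call to move; the robot and the scene stay as the last step left them, time stands still between calls to the robot, and variables do not carry over. Pictures are saved under pics/ and viewed, and the job is handed in when it is done.

Besides the shell and the picture viewer there is one more tool, called after "Emit:" by a JSON object that holds its "fn" and its "kwargs". send_rows: Moves the arm, as the interface text tells. Its arguments: {"type":"object","properties":{"travel":{"type":"array","items":{"type":"array","items":{"type":"number"}}},"twist":{"type":"array","items":{"type":"array","items":{"type":"number"}}},"claw":{"type":"array","items":{"type":"number"}},"squeeze":{"type":"number"}},"required":["travel","twist","claw"]}

```bash
mkdir -p pics
python3 - <<'E'
from station import ctrl
import cv2
for n in("scene","top","wrist"):
    s=ctrl.state()
    im=ctrl.grab_frame(n); cv2.imwrite(f"pics/{n}0.png",im[:,:,::-1])
    c=ctrl.calibration(n); print(n,{k:(v if not hasattr(v,'shape') else v.tolist()) for k,v in c.items()})
print(s)
E
```

```text
scene {'fx': 491.45731511551145, 'fy': 491.45731511551145, 'cx': 255.61503728024203, 'cy': 196.81687344454693, 'R': [[-0.872629352097784, 0.488382995411279, 0.00025229052354516426], [0.35122784952971225, 0.6279230712457908, -0.6945153809038268], [-0.33934792112540685, -0.6059658954020104, -0.719477812053648]], 't': [0.41339367398973303, -0.1780434214588, 1.231877349308569]}
top {'fx': 425.49515340202777, 'fy': 425.49515340202777, 'cx': 253.11117125964952, 'cy': 189.9997956250511, 'R': [[-0.17514143642740876, -0.9845207313722083, -0.006663838569192621], [-0.9631077147666066, 0.17272899780827508, -0.20636914273503518], [0.20432573749576521, -0.029725793756958323, -0.9784515165210438]], 't': [0.1884058665716357, 0.5462860541405108, 0.8250585980757759]}
wrist {'fx': 305.631795997147, 'fy': 305.631795997147, 'cx': 257.7478135100807, 'cy': 193.58573838163983, 'T_tool_cam': [[0.999999992446615, 8.539230905723067e-06, 0.0001226125980189147, -0.0005807180354846508], [-0.0001166120738269516, -0.24930900881083054, 0.96842397973583, -0.1689319538279857], [3.883802125734198e-05, -0.9684239867190612, -0.2493090059319264, 0.0722797053172422], [0.0, 0.0, 0.0, 1.0]]}
{'t': 0.1, 'q': array([-7.72107033e+01,  1.72133419e+01,  8.71753832e+01,  1.39268132e-03,
        7.56699501e+01, -3.81628845e+00]), 'dq': array([-0.01687521, -0.03301602, -0.12232807,  0.12776296,  0.02070318,
        0.04634356]), 'joint_torque': array([ 7.21216711e-04, -5.32640469e+01, -3.53282046e+01,  7.09713064e-02,
        2.35217315e-02, -7.14627504e-05]), 'tcp_pos': array([ 0.15713222, -0.52685415,  0.21594452]), 'eef_rot': array([-8.99947487e+01,  5.84553301e-02, -7.33947576e+01]), 'contact_force': array([-0.28321255,  0.05892286, -0.77481442]), 'torque': array([-0.03419332, -0.01652087, -0.05116154]), 'opening': 0.09438897032122812}
```

View pics/scene0.png

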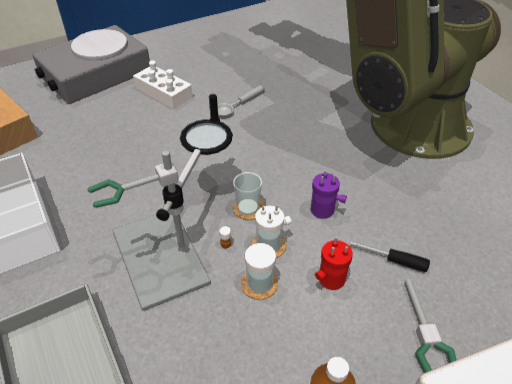

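View pics/top0.png

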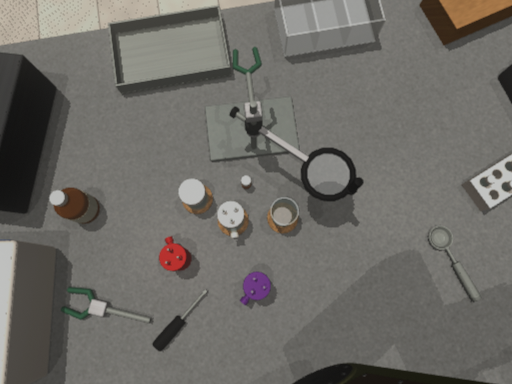

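View pics/wrist0.png

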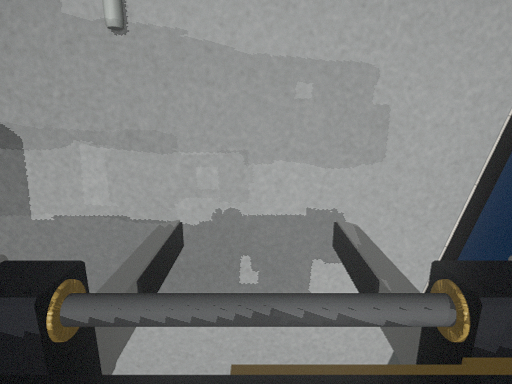

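The white-lidded vessel with pins and port is at top (232,217) / scene (269,228). The plain jar is at top (194,195), the beaker at (284,214), and the purple and red ones are decoys. I'll confirm this in enlarged crops.

Run:
```python
import cv2
a=cv2.imread("pics/top0.png")[80:260,160:380]; cv2.imwrite("pics/topc.png",cv2.resize(a,None,fx=3.6,fy=3.3*3.6/3.6,interpolation=cv2.INTER_CUBIC))
a=cv2.imread("pics/scene0.png")[80:310,140:360]; cv2.imwrite("pics/scenec.png",cv2.resize(a,None,fx=2.6,fy=2.6,interpolation=cv2.INTER_CUBIC))
```

```text
(no output)
```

View pics/topc.png

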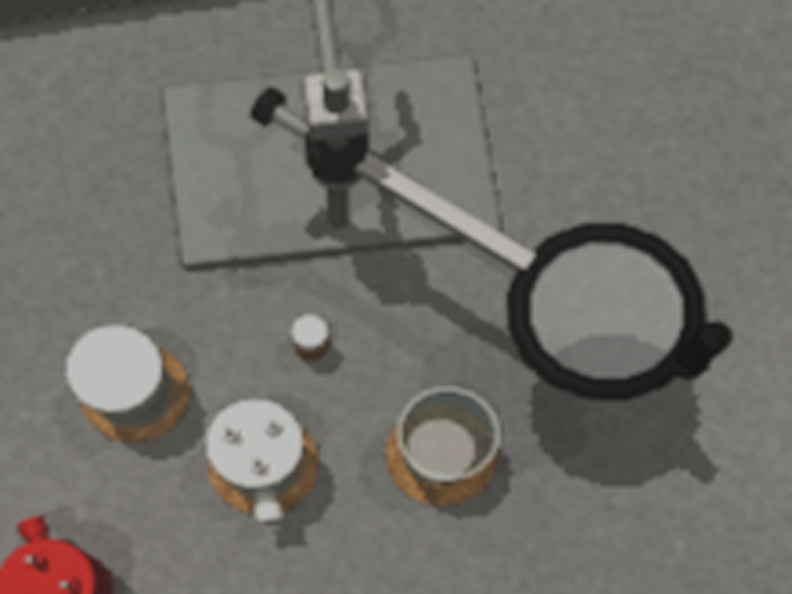

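View pics/scenec.png

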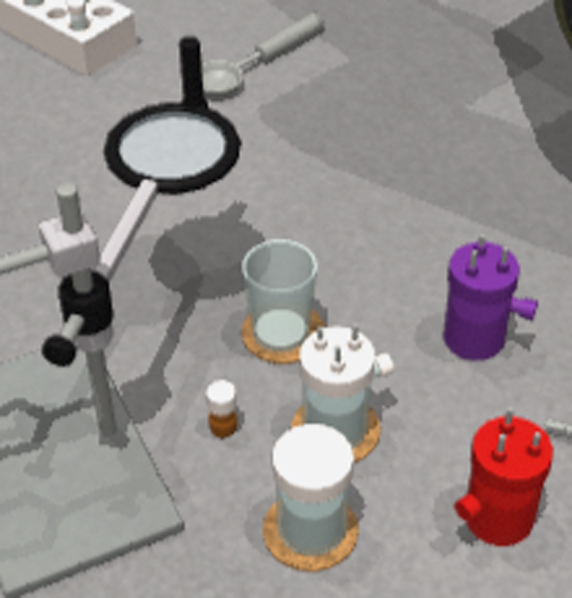

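The crop confirms it: the cell is the white lid with three pins at top crop (255,442), with its port at (268,508). The plain jar's lid is at (115,367). Next I'll turn these into positions.

```bash
cat > h.py <<'E'
import numpy as np
from station import ctrl
C={n:ctrl.calibration(n) for n in("scene","top","wrist")}
def ray(n,u,v,pose=None):
    c=C[n]; d=np.array([(u-c["cx"])/c["fx"],(v-c["cy"])/c["fy"],1.])
    R=np.array(c["R"]);t=np.array(c["t"]); return -R.T@t,R.T@d
def atz(n,u,v,z):
    o,d=ray(n,u,v); return o+d*(z-o[2])/d[2]
def tri(a,b):
    A=[];B=[]
    for n,(u,v) in(("top",a),("scene",b)):
        o,d=ray(n,u,v); d/=np.linalg.norm(d);P=np.eye(3)-np.outer(d,d);A.append(P);B.append(P@o)
    return np.linalg.lstsq(np.vstack(A),np.hstack(B),rcond=None)[0]
def proj(n,X):
    c=C[n]; p=np.array(c["R"])@X+np.array(c["t"]); return np.array([c["fx"]*p[0]/p[2]+c["cx"],c["fy"]*p[1]/p[2]+c["cy"]])
E
python3 - <<'E'
from h import *
np.set_printoptions(precision=4,suppress=True)
P=dict(lens=((608,311),(173,147),.150),handle=((716,335),(190,42),.212),cell=((255,442),(337,357),.088),jar=((115,367),(312,458),.088),pole=((336,87),(68,190),.25))
for k,(a,b,z) in P.items():
    a=(a[0]/3.6+160,a[1]/3.3+80);b=(b[0]/2.6+140,b[1]/2.6+80)
    print(k,"top",atz("top",*a,z)[:2],"scene",atz("scene",*b,z)[:2],"tri",tri(a,b))
E
```

```text
lens top [ 0.5562 -0.0521] scene [ 0.5562 -0.0503] tri [ 0.556  -0.052   0.1489]
handle top [ 0.5214 -0.0863] scene [ 0.5211 -0.0845] tri [ 0.521  -0.0861  0.2112]
cell top [0.5247 0.1422] scene [0.5263 0.1464] tri [0.5248 0.1428 0.0839]
jar top [0.5837 0.2113] scene [0.5854 0.2149] tri [0.5843 0.212  0.0841]
pole top [0.6722 0.0697] scene [0.6763 0.0713] tri [0.6746 0.0689 0.2469]
```

Emit:
{"fn": "send_rows", "kwargs": {"travel": [[0, 0, 60], [30, 37, 60], [76, 92, 60], [122, 148, 60], [168, 203, 60], [214, 259, 60], [260, 315, 60], [306, 370, 60], [340, 412, 60], [364, 441, 60], [364, 441, 60], [364, 441, 60]], "twist": [[0, 0, 0], [0, 0, 0.1], [0, 0, 0.2], [0, 0, 0.3], [0, 0, 0.4], [0, 0, 0.5], [0, 0, 0.6], [0, 0, 0.67], [0, 0, 0.67], [0, 0, 0.67], [0, 0, 0.67], [0, 0, 0.67]], "claw": [94, 94, 94, 94, 94, 94, 94, 94, 94, 94, 94, 94]}}

```text
t: 1.65
tcp_pos: [0.5215, -0.0847, 0.2754]
eef_rot: [-90.0, 0.1, -34.9]
contact_force: [0.1, -0.6, -0.4]
opening: 0.0945
```

Run:
```python
from h import *
import cv2
for n in("wrist","top"):
    cv2.imwrite(f"pics/{n}1.png",ctrl.grab_frame(n)[:,:,::-1])
from scipy.spatial.transform import Rotation as Ro
s=ctrl.state();T=np.array(C["wrist"]["T_tool_cam"])
R=Ro.from_euler("xyz",s["eef_rot"],degrees=True).as_matrix()
for X in([.521,-.0855,.212],[.521,-.0855,.17]):
    p=T[:3,:3].T@(R.T@(np.array(X)-s["tcp_pos"])-T[:3,3]);c=C["wrist"]
    print(c["fx"]*p[0]/p[2]+c["cx"],c["fy"]*p[1]/p[2]+c["cy"],p)
```

```text
257.99702543636374 207.97331121184806 [1.98372584e-04 1.14525017e-02 2.43282776e-01]
258.02678263051587 194.6290664390519 [2.59181898e-04 9.69325014e-04 2.83953396e-01]
```

View pics/wrist1.png

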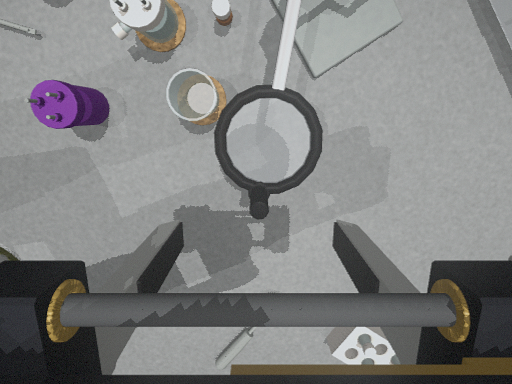

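View pics/top1.png

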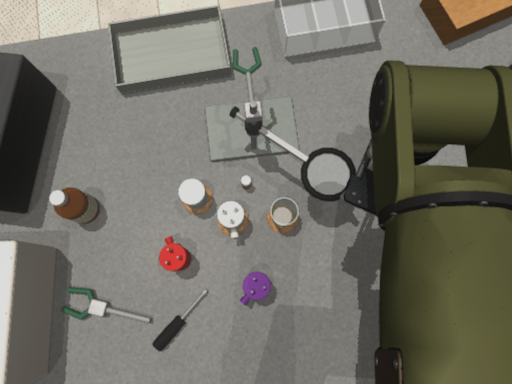

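The wrist view shows the handle top at (259,208), against a predicted (258,208), centred between the jaws. I'll descend and grip.

Emit:
{"fn": "send_rows", "kwargs": {"travel": [[0, -1, -30], [0, -1, -60], [0, -1, -91], [0, -1, -91], [0, -1, -91], [0, -1, -91], [0, -1, -91], [0, -1, -91], [0, -1, -91], [0, -1, -91], [0, -1, -91], [0, -1, -91]], "twist": [[0, 0, 0], [0, 0, 0], [0, 0, 0], [0, 0, 0], [0, 0, 0], [0, 0, 0], [0, 0, 0], [0, 0, 0], [0, 0, 0], [0, 0, 0], [0, 0, 0], [0, 0, 0]], "claw": [94, 94, 94, 60, 40, 20, 10, 10, 10, 10, 10, 10], "squeeze": 12}}

```text
t: 3.25
tcp_pos: [0.5207, -0.0873, 0.1848]
eef_rot: [-90.0, 0.1, -35.0]
contact_force: [-0.2, -0.2, -0.2]
opening: 0.0158
```

Run:
```python
from h import *
p=np.array([.674,.070]);h=ctrl.state()["tcp_pos"][:2];v=h-p;print(np.hypot(*v))
for i in range(0,20):
    a=-np.radians([2,5,9,13,18,23,28,33,38,43,48,53,58,62,65,67,69,70,71,72][i]);R=np.array([[np.cos(a),-np.sin(a)],[np.sin(a),np.cos(a)]])
    print(np.round((p+R@v-h)*1000),round(a,3))
```

```text
0.21965962007933612
[-5.  5.] -0.035
[-13.  14.] -0.087
[-23.  26.] -0.157
[-31.  39.] -0.227
[-41.  55.] -0.314
[-49.  72.] -0.401
[-56.  90.] -0.489
[-61. 109.] -0.576
[-64. 128.] -0.663
[-66. 147.] -0.75
[-66. 166.] -0.838
[-65. 185.] -0.925
[-61. 204.] -1.012
[-58. 219.] -1.082
[-54. 230.] -1.134
[-51. 237.] -1.169
[-49. 244.] -1.204
[-47. 248.] -1.222
[-45. 251.] -1.239
[-44. 255.] -1.257
```

Emit:
{"fn": "send_rows", "kwargs": {"travel": [[-5, 5, 0], [-13, 14, 0], [-23, 26, 0], [-31, 39, 0], [-41, 55, 0], [-49, 72, 0], [-56, 90, 0]], "twist": [[0, 0, -0.035], [0, 0, -0.087], [0, 0, -0.157], [0, 0, -0.227], [0, 0, -0.314], [0, 0, -0.401], [0, 0, -0.489]], "claw": [10, 10, 10, 10, 10, 10, 10]}}

```text
t: 4.12
tcp_pos: [0.4654, 0.0033, 0.1848]
eef_rot: [-89.9, 0.0, -63.2]
contact_force: [15.1, 2.6, -8.8]
opening: 0.0154
```

Run:
```python
from h import *
import cv2
for n in("wrist","top"):
    cv2.imwrite(f"pics/{n}2.png",ctrl.grab_frame(n)[:,:,::-1])
s=ctrl.state();print(s["t"],s["tcp_pos"],s["eef_rot"],s["contact_force"],s["torque"],s["q"])
```

```text
4.225 [0.46516649 0.00421124 0.18485512] [-8.98649102e+01  6.31421984e-02 -6.31000096e+01] [ 8.4758087   4.24132049 -6.10150765] [ 0.7733802  -1.4478123   0.02888676] [ -4.06313111   8.03787499 102.70518795   0.13228959  69.17363407
  58.99000895]
```

View pics/wrist2.png

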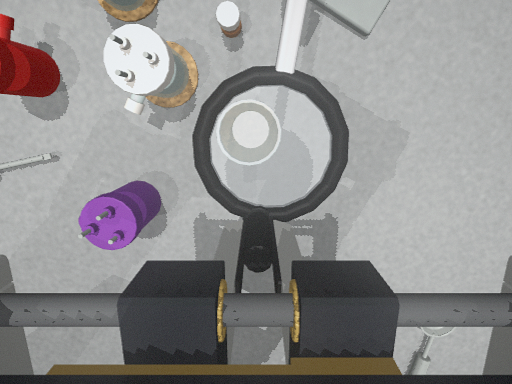

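View pics/top2.png

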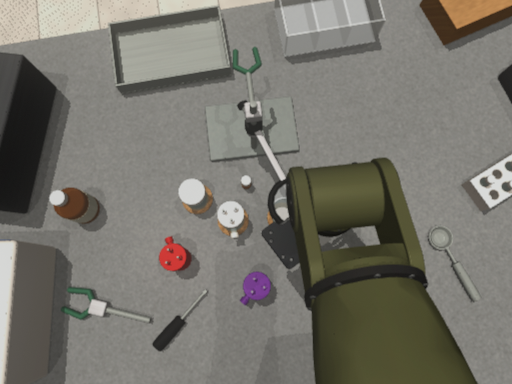

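Run:
```python
from h import *
p=np.array([.675,.070]);h=ctrl.state()["tcp_pos"][:2];v=h-p;print(np.hypot(*v),np.degrees(np.arctan2(v[1],v[0])))
a0=np.arctan2(v[1],v[0])
for d in [2,6,10,15,20,25,30,34,37,39,41,42,43,44,45]:
    a=a0-np.radians(d);print(d,np.round((p+.219*np.array([np.cos(a),np.sin(a)])-h)*1000),round(-np.radians(d),3))
```

```text
0.219905122880182 -162.5923107504603
2 [-1.  8.] -0.035
6 [-5. 22.] -0.105
10 [-7. 38.] -0.175
15 [-9. 57.] -0.262
20 [-9. 76.] -0.349
25 [-7. 95.] -0.436
30 [ -4. 114.] -0.524
34 [ -0. 128.] -0.593
37 [  4. 139.] -0.646
39 [  6. 146.] -0.681
41 [  9. 153.] -0.716
42 [ 11. 157.] -0.733
43 [ 12. 160.] -0.75
44 [ 14. 164.] -0.768
45 [ 16. 167.] -0.785
```

Emit:
{"fn": "send_rows", "kwargs": {"travel": [[-1, 8, 0], [-5, 22, 0], [-7, 38, 0], [-9, 57, 0], [-9, 76, 0], [-7, 95, 0], [-4, 114, 0], [0, 128, 0], [4, 139, 0], [6, 146, 0], [9, 153, 0], [9, 153, 0], [9, 153, 0]], "twist": [[0, 0, -0.035], [0, 0, -0.105], [0, 0, -0.175], [0, 0, -0.262], [0, 0, -0.349], [0, 0, -0.436], [0, 0, -0.524], [0, 0, -0.593], [0, 0, -0.646], [0, 0, -0.681], [0, 0, -0.716], [0, 0, -0.716], [0, 0, -0.716]], "claw": [10, 10, 10, 10, 10, 10, 10, 10, 10, 10, 10, 10, 10]}}

```text
t: 5.85
tcp_pos: [0.4738, 0.1575, 0.1848]
eef_rot: [-89.9, 0.1, -104.1]
contact_force: [-3.5, 3.3, 1.1]
opening: 0.0154
```

Run:
```python
from h import *
import cv2
for n in("wrist","top","scene"):
    cv2.imwrite(f"pics/{n}3.png",ctrl.grab_frame(n)[:,:,::-1])
a=cv2.imread("pics/scene3.png")[80:310,140:360]; cv2.imwrite("pics/scenec3.png",cv2.resize(a,None,fx=2.6,fy=2.6,interpolation=cv2.INTER_CUBIC))
s=ctrl.state();print(s["t"],s["tcp_pos"],s["eef_rot"],s["contact_force"],s["q"])
```

```text
6.0 [0.4737164  0.15743178 0.1847731 ] [-8.99227818e+01  9.24084807e-02 -1.04056236e+02] [-3.4603666   4.5077405   0.84582413] [1.41553217e+01 1.23408553e+01 9.76173238e+01 4.78323866e-02
 6.99300979e+01 1.18195249e+02]
```

View pics/wrist3.png

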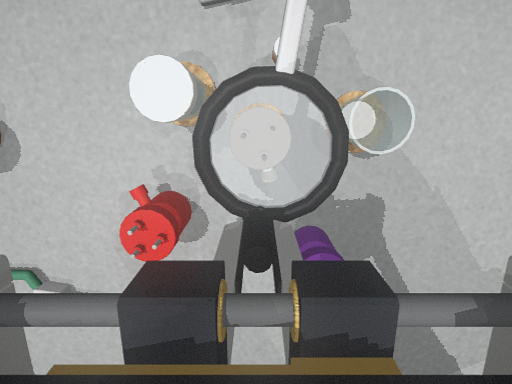

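View pics/scenec3.png

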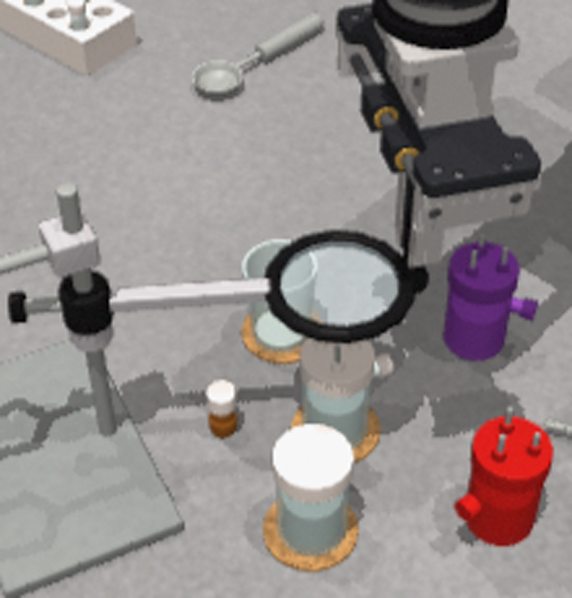

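View pics/top3.png

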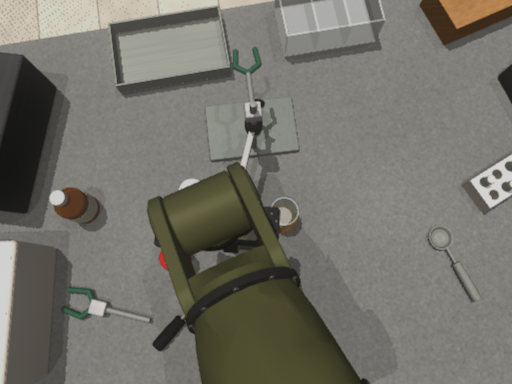

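```bash
cat >> h.py <<'E'
from scipy.spatial.transform import Rotation as Ro
def watz(u,v,z,pos,rot):
    c=C["wrist"];T=np.array(c["T_tool_cam"]);R=Ro.from_euler("xyz",rot,degrees=True).as_matrix()
    d=R@T[:3,:3]@np.array([(u-c["cx"])/c["fx"],(v-c["cy"])/c["fy"],1]);o=np.array(pos)+R@T[:3,3]
    return o+d*(z-o[2])/d[2]
E
python3 - <<'E'
from h import *
s=ctrl.state();P=s["tcp_pos"],s["eef_rot"]
print("lens w",watz(271,143,.15,*P),"cell w",watz(260,138,.088,*P),"jar w",watz(161,88,.088,*P))
print("lens scene",atz("scene",342/2.6+140,285/2.6+80,.15))
import cv2
a=cv2.imread("pics/wrist3.png")[50:230,170:370]; cv2.imwrite("pics/wc3.png",cv2.resize(a,None,fx=3.3,fy=3.3,interpolation=cv2.INTER_CUBIC))
E
```

```text
lens w [0.52417886 0.13639168 0.15      ] cell w [0.52475945 0.14336001 0.088     ] jar w [0.58407996 0.21279365 0.088     ]
lens scene [0.51938304 0.13878167 0.15      ]
```

View pics/wc3.png

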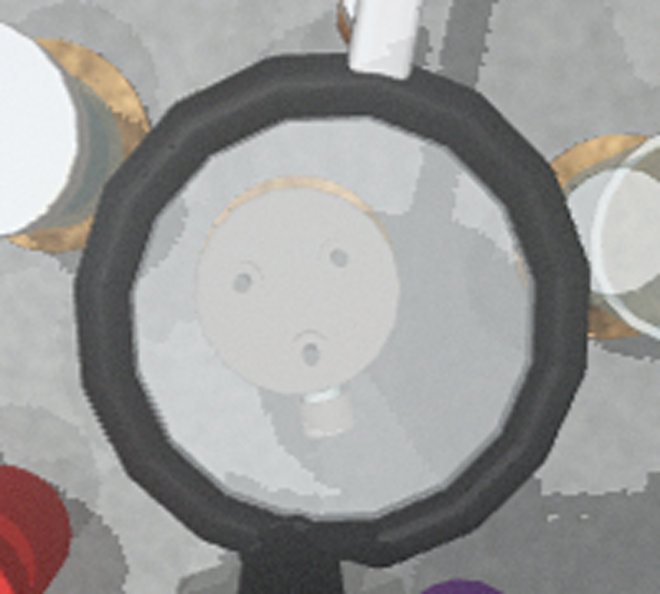

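Emit:
{"fn": "send_rows", "kwargs": {"travel": [[1, 3, 0], [2, 6, 0], [4, 8, 0], [4, 8, 0], [4, 8, 0], [4, 8, 0]], "twist": [[0, 0, -0.01], [0, 0, -0.03], [0, 0, -0.04], [0, 0, -0.04], [0, 0, -0.04], [0, 0, -0.04]], "claw": [10, 10, 10, 10, 10, 10]}}

```text
t: 6.75
tcp_pos: [0.4776, 0.1659, 0.1848]
eef_rot: [-89.9, 0.1, -106.3]
contact_force: [-2.1, 4.7, 1.2]
opening: 0.0151
```

Run:
```python
from h import *
import cv2
s=ctrl.state();P=s["tcp_pos"],s["eef_rot"]
im=ctrl.grab_frame("wrist")[:,:,::-1];cv2.imwrite("pics/wc4.png",cv2.resize(im[50:230,170:370],None,fx=3.3,fy=3.3,interpolation=cv2.INTER_CUBIC))
print(s["t"],P,s["contact_force"])
```

```text
6.75 (array([0.47760774, 0.16585222, 0.18479876]), array([ -89.94060638,    0.13701336, -106.33247557])) [-2.05985792  4.6516971   1.20241808]
```

View pics/wc4.png

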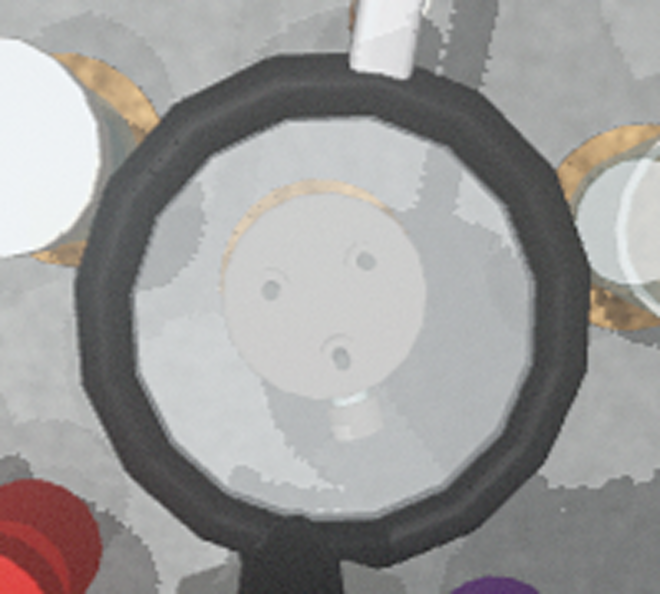

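Run:
```python
from h import *
s=ctrl.state();P=s["tcp_pos"],s["eef_rot"]
f=lambda x,y:(170+x/3.3,50+y/3.3)
l=watz(*f(332,312),.15,*P);c=watz(*f(324,294),.088,*P);print(l,c,np.hypot(*(l-c)[:2]))
```

```text
[0.52623996 0.14336992 0.15      ] [0.52512935 0.14335161 0.088     ] 0.0011107590216551716
```

Emit:
{"fn": "send_rows", "kwargs": {"travel": [[0, 0, 0], [0, 0, 0], [0, 0, 0], [0, 0, 0], [0, 0, 0], [0, 0, 0], [0, 0, 20], [0, 0, 50], [0, 0, 90], [0, 0, 90]], "twist": [[0, 0, 0], [0, 0, 0], [0, 0, 0], [0, 0, 0], [0, 0, 0], [0, 0, 0], [0, 0, 0], [0, 0, 0], [0, 0, 0], [0, 0, 0]], "claw": [20, 30, 45, 60, 60, 60, 60, 60, 60, 60]}}

```text
t: 8.05
tcp_pos: [0.4784, 0.1661, 0.2775]
eef_rot: [-89.7, 0.3, -106.3]
contact_force: [-0.1, 0.5, -0.1]
opening: 0.0603
```

Emit:
{"fn": "send_rows", "kwargs": {"travel": [[0, 0, 20], [-10, -40, 20], [-20, -85, 20], [-30, -130, 20], [-40, -175, 20], [-50, -220, 20], [-55, -265, 20], [-60, -310, 20], [-60, -350, 20], [-60, -370, 20], [-60, -370, 20], [-60, -370, 20]], "twist": [[0, 0, 0], [0, 0, 0], [0, 0, 0], [0, 0, 0], [0, 0, 0], [0, 0, 0], [0, 0, 0], [0, 0, 0], [0, 0, 0], [0, 0, 0], [0, 0, 0], [0, 0, 0]], "claw": [60, 60, 60, 60, 60, 60, 60, 60, 60, 60, 60, 60]}}

```text
t: 9.55
tcp_pos: [0.4183, -0.2033, 0.297]
eef_rot: [-89.7, 0.3, -106.3]
contact_force: [0.5, -0.3, -0.4]
opening: 0.0595
```

Run:
```python
from h import *
import cv2
for n,(y0,y1,x0,x1),f in(("top",(80,260,160,380),3.3),("scene",(80,310,140,360),2.6)):
    a=ctrl.grab_frame(n)[:,:,::-1]; cv2.imwrite(f"pics/{n}5.png",cv2.resize(a[y0:y1,x0:x1],None,fx=f,fy=f,interpolation=cv2.INTER_CUBIC))
s=ctrl.state();print(s["t"],s["tcp_pos"],s["contact_force"])
```

```text
9.65 [ 0.41846808 -0.20311928  0.29731572] [-0.0388249  -0.00266571  0.06122419]
```

View pics/top5.png

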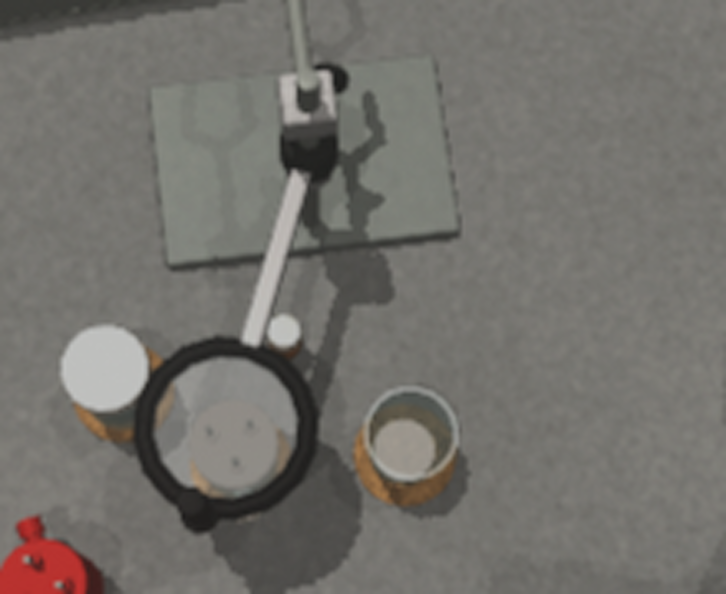

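View pics/scene5.png

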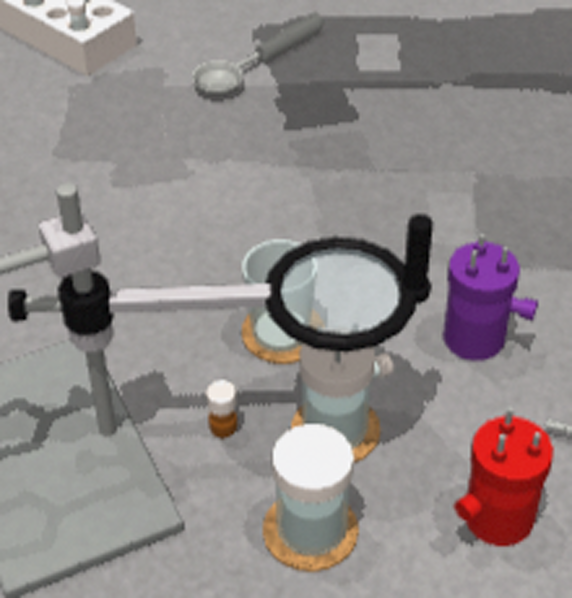

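Run:
```python
from h import *
f=lambda x,y:(160+x/3.3,80+y/3.3)
l=atz("top",*f(226,427),.15);c=atz("top",*f(235,444),.088);j=atz("top",*f(105,367),.088);print(l,c,j,np.hypot(*(l-c)[:2]))
print("scene lens",atz("scene",140+342/2.6,80+292/2.6,.15))
```

```text
[0.52376927 0.14309268 0.15      ] [0.52334974 0.14167098 0.088     ] [0.58378017 0.21157415 0.088     ] 0.0014823067848673856
scene lens [0.52275347 0.14449816 0.15      ]
```

The top view puts the lens 1.5 mm from the cell's axis. Neither the cell nor the jar has measurably moved, and the robot is clear of everything.

```bash
python3 -c "
from station import ctrl
print(ctrl.job_done())"
```

```text
the job is handed in; nothing more can be done
None
```

I gripped the magnifier's handle from above and swung the arm about 72° clockwise. The lens now stands over the electrode cell, the white-lidded glass with the pins and side port. I then let go, pulled the robot well clear, and handed the job in at about 9.7 s.

**Lens position:** After release, the top camera puts the lens about 1.5 mm from the cell's axis. The wrist camera gave 1.1 mm just before release. The scene camera's lens position is within about 2 mm of the top camera's, but I did not re-measure the cell with the scene camera.

**Cell and jar:** Both are within about 2 mm of where they started, which is inside the measuring error, and the cell looks upright.

**Forces:** During the first part of the swing I estimated the pole's position slightly wrong, which gave a brief sideways force of about 15 N at the handle. I corrected the path, and readings after that were about 5 N. With the robot clear, the force read about 0.

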